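# Fetch the small pot from under the wire rack with the reacher

## Task

The small pot with the wood-coloured lid has got under the wire rack, where a hand cannot get at it. Pick up the reacher, squeeze its trigger to close the jaws on the pot, draw the pot right out into the open with the reacher and let it go; then lay the reacher down flat on the board and stand the pot upright on top of the rack, between the two jars. Do not touch the pot with the fingers before it is out, and leave the jars, the flat tin under the rack, the mill and the food tin where they are.

Things in the scene. Friction and masses are not known exactly. Their poses are not given: they have to be found in the camera images.
- rack: Fixed steel wire rack (shelf riser), 300 mm long (its x), 138 deep (its y), 72 high. It stands on the wooden cover board over the hob (top at z = 46 mm). Origin on the board under its centre, z up. Things stand on its wires at its z = 72 mm; clear height below 64. 8 mm legs at corners (x +-146, y +-65), a low bar along each short end. Both long sides are open; -y faces the robot's right.
- pot: The pot to fetch: small round pot, white below, fixed wood-coloured lid, 62 mm in diameter, 35 mm high, 60 to 140 g. Origin at the centre of its underside, z up. It starts upright under the rack in one half of its length (rack x about -66 or +66 mm), 55 to 85 mm in from the -y side.
- reacher: Hand reacher lying flat on the board, 250 mm long, 170 g. Origin at its underside below the middle of the grip; x along the shaft to the jaws, z up. Grip: black palm bar (outer face y -29 mm, x -50..50, z 0..44) facing the grey trigger bar; 58 mm wide released; pinch it across y from above at x = 0. 14 mm shaft; head 42 wide, 26 high, ends at x 107. Centre of mass near x = 33 mm.
- bite (a point): Middle of the reacher's mouth, 155 mm ahead of the reacher's origin along its x, 18 mm above its underside: where the pot's axis should be when the jaws close (the pot is then 17 mm clear of the head).
- trigger (a joint): Trigger travel in m: 0 released, 0.020 full (grip 38 mm wide). Its spring pushes out with 6 N at 0, plus 0.4 N per mm: pinched lightly to about 55 mm width the reacher can be held and lifted with open jaws. Each jaw turns in by 0.025 rad per mm; they meet the pot near 14 mm (grip about 44 mm wide) and stop; a harder squeeze presses harder. Relaxing opens them.
- trigger_pad (a point): Middle of the trigger bar's outer face (reacher y = +29 mm when released; the bar spans x -36..36, z 4..42 mm). It moves straight towards the palm bar.
- jaw_left: The reacher's jaw on its +y side, z 8..28 mm, hinged in the head at reacher x 98, y 14 mm (its origin, at underside level) and reaching to x 197. Released, the jaws are 106 mm apart inside, 93 mm between the tips, 118 mm over all.
- jaw_right: The reacher's jaw on its -y side, mirror image of jaw_left, hinged at x 98, y -14 mm (its origin, at underside level).
- flat_tin: Flat round cream tin, 90 mm in diameter, 32 mm high, under the rack in the other half of its length. Origin at the centre of its underside. Leave it there.
- squat_jar: Squat glass jar with dark lid, 63 mm in diameter, 85 mm high, standing on one end of the rack (about 105 mm from its centre). Origin at the centre of its underside.
- spice_jar: Slim spice jar with white cap, 44 mm in diameter, 109 mm high, standing on the other end of the rack (about 105 mm from its centre). Origin at the centre of its underside.
- pepper_mill: Wooden pepper mill, 58 mm in diameter, 150 mm high, at the back right of the board. Origin at the centre of its underside.
- food_tin: Closed food tin, 58 mm in diameter, 72 mm high, at the back of the board. Origin at the centre of its underside.

How it is judged:
By the outcome, as a careful person would: the job done as asked, in the order asked, and still so for the second after the job is handed in, with the robot touching nothing.
It also fails if it takes over 72 s, if anything falls off the work surface, if the arm or the gripper's body presses on something with over 40 N, if the wrist force passes 120 N, or if a joint passes its speed limit or range.

## Robot

A 6-joint arm with a two-finger parallel gripper is mounted at the origin on a cart in front of the work surface, level with it; the furniture and walls round the work are solid. World frame = base frame: x ahead of the robot, y to its left, z up, the work surface at z = 0. Lengths are in mm, angles in rad, forces in N, time in s.
With the tool pointing down it reaches from about 400 to 925 mm from the base axis. Payload 12.5 kg.
Tool frame: the origin (TCP) lies at the very end of the fingers, on their centre line; the grasp point (between the pads) lies 19 mm behind it; z points along the fingers, y is the line along which they close (so a half turn about z gives the same grasp; the last joint's range is limited). The gripper opens to 95 mm and grips with 3 to 60 N. Pads are 20 mm wide; open, the fingers measure 119 mm over their backs; the gripper's body (75 mm by 180 mm) begins 59 mm behind the grasp point.
Start: joints at [1.244, 0.491, 1.559, -0, 1.092, -0.106], TCP at [136.863, 609.849, 214.661] pointing down, gripper open.
Joint ranges: [-3.1, 3.1], [-0.84, 2.19], [0.05, 2.79], [-1.13, 4.28], [0.06, 2.93], [-2.69, 2.69]. Speed limits (rad/s): [2.22, 2.22, 2.79, 3.14, 3.14, 3.14].

## Interface

Orientations are given as a unit quaternion [w, x, y, z].
In Python, from bench import ctrl gives the robot as it stands.
- The arm moves only by the tool carry_out, never from a script. Its arguments are lists of equal length, an entry for each row: "offset": the shift along the tool's x, y, z in mm, a list of three; "angular": the turn, a rotation vector about the tool's x, y, z in rad, a list of three; "gripper": the closure, from -1 (fully open) to 1 (shut). A call has 1 to 20 rows; each row shifts and turns the commanded pose from where the row before left it, along the tool's axes as they then stand; what a row does not reach is not made up. A row lasts 1/8 s, in which the tool goes at most 62.5 mm and 10.7 degrees, less where a joint would pass 70% of its speed; a pose out of reach is approached as far as the arm can. A call is refused whole if a number of a shift passes 62.5 or a number of a turn 0.188, either way. A call with a gripper value outside its range is refused whole. The fingers move at their own pace and stop on an object; "force" is the grip in N (left out, the last holds). Time passes only in rows, so rows that do not move let the fingers close. It gives the time, the measured TCP pose, the force, the opening and the grip force at its end, in the units of the state.
- ctrl.get_state(): the state, without advancing time (a new reading comes with each control period).
- ctrl.camera(name): name is "scene" or "side" or "wrist"; returns the picture (420x560x3 uint8, blue, green, red); there is no depth.
- ctrl.camera_info(name): a dict with "vfov" (degrees; the focal length in pixels is half the picture's height over the tangent of half this angle, whatever the lens; pixels are square), "cx", "cy" (the principal point, pixels), "dist" ([k1, k2, p1, p2, k3] as OpenCV has them; the pictures are not rectified), "pose" (4x4, takes a point from camera to world coordinates). Camera axes: x right, y up, looking along -z (the intrinsics and any distortion apply to the point x, -y, -z); pixel columns grow to the right and rows downward; lengths in mm; the calibration is good to about 2 mm. A picture is of the moment at which its call begins: read the wrist's pose just before it. camera_info takes no time and is no camera call; for the wrist camera it gives the pose at the moment of the call.
- ctrl.close_job(): hands the job in; it is judged then, once.
Trained networks look in the newest picture that a camera, given by its name, has taken for a name from the list of things; names that differ only in an ending like _2 or _b are one class to them, and where a whole thing is asked for, a point or a joint stands for the part that bears it (a point fixed in the world has none). Each returns a list of dicts, best first, with "p" (0 to 1); they miss things now and then, are a little off and sometimes report something else, mostly with a low value. They report only what shows in the picture. A call takes as long as a camera call.
- ctrl.silhouettes(camera, label): "region" (420x560 bool, what is visible of it) and "position" ([column, row] in pixels, amid what is visible of it).
The state is a dict: "time": time; "joint_pos": joint angles; "qd": joint speeds; "joint_efforts": joint torques, N m; "ee_pos": TCP position; "tool_rot": TCP orientation; "wrist_force": force on the tool from outside, world axes, zero at the start; "wrist_torque": the same for the moment, N m; "finger_gap": finger opening in mm; "finger_force": force on a finger pad.
Only numpy, scipy, OpenCV 4.12 (cv2) and the standard library are available. Lean on these libraries where they do the work, as an engineer would, in place of code of your own. Each camera call takes 0.05 s, during which the arm holds its last target. There are 200 camera calls.

## Working session

There is one attempt and no reset: what is moved stays moved. The work goes in short steps, Python scripts to look and compute and a tool call to move; the robot and the scene stay as the last step left them, time stands still between calls to the robot, and variables do not carry over. Pictures are saved under pics/ and viewed, at most 11 in all, crops included, and the job is handed in when it is done.

Besides the shell and the picture viewer there is one more tool, called after "Emit:" as name(argument=value, ...) on one line, values as JSON. carry_out: Moves the arm, as the interface text tells. Its arguments: {"type":"object","properties":{"offset":{"type":"array","items":{"type":"array","items":{"type":"number"}}},"angular":{"type":"array","items":{"type":"array","items":{"type":"number"}}},"gripper":{"type":"array","items":{"type":"number"}},"force":{"type":"number"}},"required":["offset","angular","gripper"]}

```bash
ls; mkdir -p pics; python3 - <<'E'
from bench import ctrl
import cv2,numpy as np
print(ctrl.get_state())
ims=[ctrl.camera(n) for n in("scene","side")]
for n,i in zip(("scene","side"),ims):
    cv2.imwrite(f"pics/{n}0.png",i)
for n in("scene","side","wrist"):
    c=ctrl.camera_info(n);print(n,c['vfov'],c['cx'],c['cy'],c['dist'],np.round(c['pose'],3).tolist())
E
```

```text
pics
{'time': 0.0, 'joint_pos': array([ 1.24438765e+00,  4.91537618e-01,  1.55944656e+00, -1.41434483e-05,
        1.09168290e+00, -1.05565093e-01]), 'qd': array([-0.00042218,  0.00071378,  0.00129943,  0.00024152,  0.00115243,
        0.00167627]), 'joint_efforts': array([ 5.10648297e-04, -6.12652659e+01, -2.58171380e+01,  6.93005277e-02,
        4.82044020e-02, -9.45706302e-05]), 'ee_pos': array([136.79091659, 609.60224794, 214.07637207]), 'tool_rot': array([-1.09002258e-04,  1.10194276e-01,  9.93909922e-01, -5.26072374e-04]), 'wrist_force': array([-0.98015113,  0.73848402, -0.23231132]), 'wrist_torque': array([0.00094271, 0.02542497, 0.05338071]), 'finger_force': 0.0, 'finger_gap': 94.83439115146713}
scene 53.131750774780485 284.9223304811419 211.5353289681277 [-0.06465603  0.          0.          0.          0.        ] [[-0.796, 0.396, -0.458, 234.634], [-0.605, -0.548, 0.578, 486.316], [-0.022, 0.737, 0.676, 683.4], [0.0, 0.0, 0.0, 1.0]]
side 57.51674731103155 280.1698876489733 214.21908246404945 [-0.10573541  0.          0.          0.          0.        ] [[0.975, 0.132, -0.179, 457.998], [-0.221, 0.504, -0.835, -705.717], [-0.02, 0.854, 0.52, 558.234], [0.0, 0.0, 0.0, 1.0]]
wrist 66.1977413142226 284.132784039986 208.15134759730958 [-0.05765672  0.          0.          0.          0.        ] [[0.22, -0.939, -0.264, 62.426], [0.975, 0.212, 0.061, 626.759], [-0.002, -0.27, 0.963, 384.252], [0.0, 0.0, 0.0, 1.0]]
```

View pics/scene0.png

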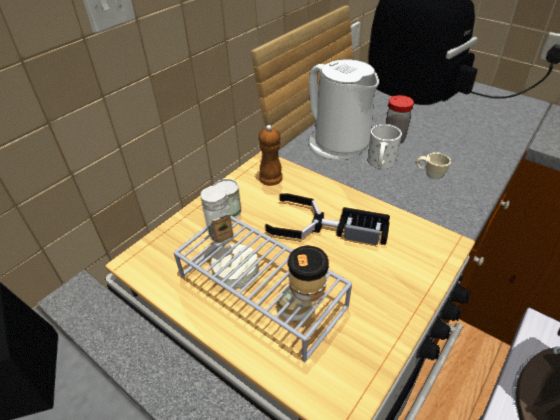

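View pics/side0.png

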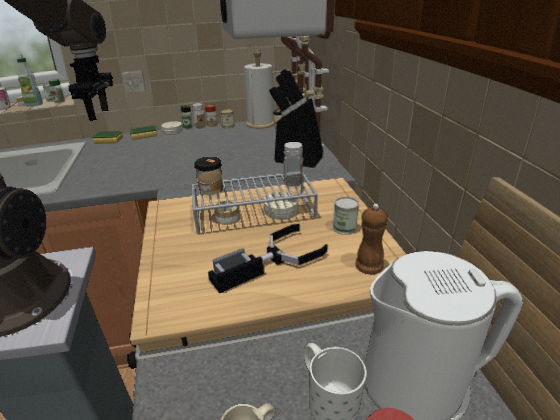

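```bash
cat > h.py <<'E'
from bench import ctrl
import cv2,numpy as np
from scipy.optimize import minimize
from scipy.spatial.transform import Rotation as R
def proj(P,c):
    T=np.linalg.inv(c['pose']); p=np.asarray(P)@T[:3,:3].T+T[:3,3]
    p=p*[1,-1,-1]; f=210/np.tan(np.radians(c['vfov'])/2)
    K=np.array([[f,0,c['cx']],[0,f,c['cy']],[0,0,1.]])
    return cv2.projectPoints(p.reshape(-1,1,3),np.zeros(3),np.zeros(3),K,np.array(c['dist'],float))[0].reshape(-1,2)
def cyl(d,h):
    a=np.linspace(0,2*np.pi,40,endpoint=False)
    return [np.array([[d/2*np.cos(t),d/2*np.sin(t),z] for t in a for z in(0,h)])]
def box(x0,x1,y0,y1,z0,z1): return np.array([[x,y,z] for x in(x0,x1) for y in(y0,y1) for z in(z0,z1)],float)
def jaw(s): 
    o=[(98,14),(135,56),(197,49)]
    return [np.array([[x,s*y+e,z] for (x,y) in o[i:i+2] for z in(8,28) for e in(-3,3)],float) for i in(0,1)]
REACH=[box(-50,50,-29,-15,0,44),box(-36,36,15,29,4,42),box(-50,-40,-29,29,0,44),box(40,50,-29,29,0,44),box(50,85,-7,7,11,25),box(82,107,-21,21,0,26)]+jaw(1)+jaw(-1)
RACK=[box(-150,150,-69,69,0,72)]
CY=dict(pot=(62,35),flat_tin=(90,32),squat_jar=(63,85),spice_jar=(44,109),pepper_mill=(58,150),food_tin=(58,72))
def place(M,q): # q=x,y,z,yaw
    c,s=np.cos(q[3]),np.sin(q[3]); A=np.array([[c,-s,0],[s,c,0],[0,0,1]])
    return [m@A.T+q[:3] for m in M]
def render(M,c):
    im=np.zeros((420*2,560*2),np.uint8)
    for m in M:
        h=cv2.convexHull((proj(m,c)*2+.5).astype(np.float32)); cv2.fillPoly(im,[np.round(h*8).astype(np.int32)],255,shift=3)
    return im>0
def sil(cam,label,n=0):
    r=ctrl.silhouettes(cam,label)
    return [(x['p'],x['region'],x['position']) for x in r]
def hull(m):
    im=np.zeros(m.shape,np.uint8); pts=cv2.findNonZero(m.astype(np.uint8))
    cv2.fillPoly(im,[cv2.convexHull(pts)],1); return im>0
def fit(M,views,q0,free,hullm=False):
    big=[(c,np.kron(hull(m) if hullm else m,np.ones((2,2),bool))) for c,m in views]
    free=list(free); sc=np.array([10,10,10,.1])[free]
    def cost(v,each=False):
        q=np.array(q0,float); q[free]+=v*sc; L=[]
        for c,m in big:
            r=render(place(M,q),c); L.append(1-(r&m).sum()/max(1,(r|m).sum()))
        return L if each else sum(L)
    b=None
    for s in (3,1,.4):
        x0=np.zeros(len(free)) if b is None else b.x
        S=np.vstack([x0]+[x0+s*e for e in np.eye(len(free))])
        b=minimize(cost,x0,method='Nelder-Mead',options=dict(initial_simplex=S,xatol=.005,fatol=1e-4))
    q=np.array(q0,float); q[free]+=b.x*sc
    return q,np.round(cost(b.x,True),3)
def ray(c,px):
    f=210/np.tan(np.radians(c['vfov'])/2); K=np.array([[f,0,c['cx']],[0,f,c['cy']],[0,0,1.]])
    u=cv2.undistortPoints(np.array([[px]],float),K,np.array(c['dist'],float))[0,0]
    d=np.array(c['pose'])[:3,:3]@np.array([u[0],-u[1],-1]); return np.array(c['pose'])[:3,3],d
def onplane(c,px,z):
    o,d=ray(c,px); return o+d*(z-o[2])/d[2]
E
cat > m1.py <<'E'
from h import *
import pickle
cams={n:ctrl.camera_info(n) for n in("scene","side")}
for n in cams: ctrl.camera(n)
D={}
for l in ["rack","reacher"]+list(CY):
    for n in cams:
        r=sil(n,l); D[l,n]=r
        print(l,n,[(round(p,2),np.round(x).tolist(),int(m.sum()),np.round(onplane(cams[n],x,66)[:2]).tolist()) for p,m,x in r[:3]])
pickle.dump((cams,D),open('d.pkl','wb'))
E
python3 m1.py
```

```text
rack scene [(0.87, [265.0, 282.0], 3951, [566.0, 134.0]), (0.27, [347.0, 227.0], 2587, [519.0, -80.0])]
rack side [(0.67, [251.0, 197.0], 1612, [571.0, 190.0])]
reacher scene [(0.62, [349.0, 224.0], 2481, [520.0, -89.0])]
reacher side [(0.64, [251.0, 262.0], 2450, [527.0, -85.0]), (0.31, [211.0, 176.0], 1086, [474.0, 352.0])]
pot scene [(0.82, [287.0, 308.0], 660, [498.0, 155.0])]
pot side [(0.63, [226.0, 216.0], 362, [496.0, 108.0]), (0.38, [248.0, 261.0], 2406, [521.0, -79.0])]
flat_tin scene [(0.63, [234.0, 265.0], 1381, [640.0, 137.0]), (0.37, [363.0, 235.0], 605, [481.0, -78.0])]
flat_tin side [(0.95, [278.0, 205.0], 656, [630.0, 130.0]), (0.63, [302.0, 256.0], 375, [635.0, -93.0])]
squat_jar scene [(0.77, [310.0, 274.0], 2091, [510.0, 68.0])]
squat_jar side [(0.79, [207.0, 176.0], 996, [464.0, 354.0])]
spice_jar scene [(0.91, [219.0, 213.0], 1422, [768.0, 47.0]), (0.51, [289.0, 229.0], 412, [612.0, -3.0])]
spice_jar side [(0.84, [295.0, 164.0], 878, [740.0, 372.0])]
pepper_mill scene [(0.88, [271.0, 158.0], 1078, [804.0, -181.0])]
pepper_mill side [(0.94, [373.0, 239.0], 1595, [803.0, -72.0])]
food_tin scene [(0.86, [228.0, 196.0], 511, [791.0, -7.0])]
food_tin side [(0.64, [341.0, 214.0], 815, [773.0, 49.0])]
```

```bash
cat > m2.py <<'E'
from h import *
import pickle
cams,D=pickle.load(open('d.pkl','rb'))
V=lambda l,ns=("scene","side"):[(cams[n],D[l,n][0][1]) for n in ns]
def cl(v): return [(c,cv2.morphologyEx(m.astype(np.uint8),cv2.MORPH_CLOSE,np.ones((5,5)))>0) for c,m in v]
q={}
q['rack']=fit(RACK,V('rack'),[565,140,46,-.1],(0,1,2,3),True)
q['reacher']=fit(REACH,V('reacher'),[485,-85,46,.1],(0,1,2,3))
for l,z in (('squat_jar',118),('spice_jar',118),('food_tin',46),('flat_tin',46),('pot',46)):
    x0={'squat_jar':[470,150],'spice_jar':[670,140],'food_tin':[775,10],'flat_tin':[630,130],'pot':[500,130]}[l]
    q[l]=fit(CYL:=cyl(*CY[l]),cl(V(l)),x0+[z,0],(0,1) if l!='squat_jar' else (0,1,2))
for l in q: print(l,np.round(q[l][0],3).tolist(),q[l][1])
pickle.dump({l:q[l][0] for l in q},open('q.pkl','wb'))
out=[]
for n in cams:
    im=cv2.resize(ctrl.camera(n),None,fx=2,fy=2)
    for l in q:
        M=dict(rack=RACK,reacher=REACH).get(l) or cyl(*CY[l])
        r=render(place(M,q[l][0]),cams[n]).astype(np.uint8)
        cv2.drawContours(im,cv2.findContours(r,cv2.RETR_EXTERNAL,cv2.CHAIN_APPROX_NONE)[0],-1,(0,0,255) if l!='pot' else (255,0,255),1)
    a=(200,330,200) if n=='scene' else (300,240,0)
    out.append(im[a[1]:a[1]+400,a[0]:a[0]+600] if n=='scene' else im[240:600,300:820])
cv2.imwrite('pics/fit_s.png',out[0]);cv2.imwrite('pics/fit_d.png',out[1])
w=max(o.shape[1] for o in out)
st=np.vstack([cv2.copyMakeBorder(o,0,0,0,w-o.shape[1],0) for o in out]); cv2.imwrite('pics/fit.png',cv2.resize(st,None,fx=.78,fy=.78))
E
python3 m2.py
```

```text
rack [568.808, 141.378, 46.354, -0.011] [0.046 0.033]
reacher [491.645, -97.156, 44.802, 0.359] [0.187 0.201]
squat_jar [466.842, 142.302, 120.343, 0.0] [0.133 0.102]
spice_jar [671.767, 130.512, 118.0, 0.0] [0.063 0.055]
food_tin [770.784, 14.553, 46.0, 0.0] [0.505 0.103]
flat_tin [641.426, 137.341, 46.0, 0.0] [0.181 0.149]
pot [500.787, 135.337, 46.0, 0.0] [0.422 0.305]
```

View pics/fit.png

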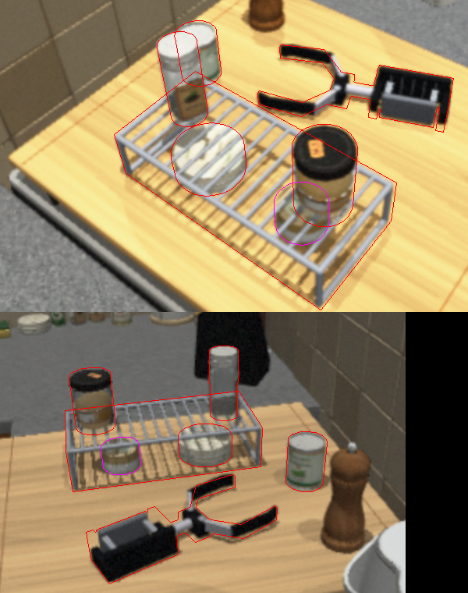

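The fits match both pictures: the rack is centred near (569,141), and the pot is under it at (501,135). The reacher is at (492,-97) with yaw 0.36. Next I move above the reacher.

Emit:
carry_out(offset=[[-35.4, -23.8, -9.6], [-35.4, -23.8, -9.6], [-35.4, -23.8, -9.6], [-35.4, -23.8, -9.6], [-35.4, -23.8, -9.6], [-35.4, -23.8, -9.6], [-35.4, -23.8, -9.6], [-35.4, -23.8, -9.6], [-35.4, -23.8, -9.6], [-35.4, -23.8, -9.6]], angular=[[0, 0, 0], [0, 0, 0], [0, 0, 0], [0, 0, 0], [0, 0, 0], [0, 0, 0], [0, 0, 0], [0, 0, 0], [0, 0, 0], [0, 0, 0]], gripper=[-1, -1, -1, -1, -1, -1, -1, -1, -1, -1])

```text
time: 2.35
ee_pos: [431.0, 298.9, 311.1]
tool_rot: [0.0, 0.11, 0.994, 0.0]
wrist_force: [0.1, 0.1, -0.8]
finger_gap: 95.3
finger_force: 0.0
```

Emit:
carry_out(offset=[[0, 0, 0], [0, 0, 0], [0, 0, 0], [0, 0, 0], [0, 0, 0], [0, 0, 0], [0, 0, 0], [0, 0, 0], [0, 0, 0], [0, 0, 0], [0, 0, 0], [0, 0, 0], [0, 0, 0], [0, 0, 0]], angular=[[0, 0, 0.183], [0, 0, 0.183], [0, 0, 0.183], [0, 0, 0.183], [0, 0, 0.183], [0, 0, 0.183], [0, 0, 0.183], [0, 0, 0.183], [0, 0, 0.183], [0, 0, 0.183], [0, 0, 0.183], [0, 0, 0.183], [0, 0, 0.183], [0, 0, 0.183]], gripper=[-1, -1, -1, -1, -1, -1, -1, -1, -1, -1, -1, -1, -1, -1])

```text
time: 4.1
ee_pos: [430.1, 300.1, 310.7]
tool_rot: [-0.0, 0.984, 0.175, 0.0]
wrist_force: [-0.1, -0.2, 0.2]
finger_gap: 95.0
finger_force: 0.0
```

Emit:
carry_out(offset=[[-9.4, 39.2, 0], [-9.4, 39.2, 0], [-9.4, 39.2, 0], [-9.4, 39.2, 0], [-9.4, 39.2, 0], [-9.4, 39.2, 0], [-9.4, 39.2, 0], [-9.4, 39.2, 0], [-9.4, 39.2, 0], [-9.4, 39.2, 0], [0, 0, 43], [0, 0, 43], [0, 0, 43], [0, 0, 0], [0, 0, 0]], angular=[[0, 0, 0], [0, 0, 0], [0, 0, 0], [0, 0, 0], [0, 0, 0], [0, 0, 0], [0, 0, 0], [0, 0, 0], [0, 0, 0], [0, 0, 0], [0, 0, 0], [0, 0, 0], [0, 0, 0], [0, 0, 0], [0, 0, 0]], gripper=[-1, -1, -1, -1, -1, -1, -1, -1, -1, -1, -1, -1, -1, -1, -1])

```text
time: 5.98
ee_pos: [480.5, -100.2, 183.0]
tool_rot: [0.0, 0.984, 0.178, 0.001]
wrist_force: [-0.6, 0.2, 0.8]
finger_gap: 95.1
finger_force: 0.0
```

```bash
cat > m3.py <<'E'
from h import *
import pickle,sys
cams,D=pickle.load(open('d.pkl','rb'));q=pickle.load(open('q.pkl','rb'))
s=ctrl.get_state();c=ctrl.camera_info("wrist");im=ctrl.camera("wrist")
f=R.from_quat(np.roll(s['tool_rot'],-1)).as_matrix();print('t',s['time'],'tcp',s['ee_pos'],'theta',np.arctan2(f[1,0],f[0,0]),f[:,2],'j6',s['joint_pos'])
rs=sil("wrist","reacher");print([(p,int(m.sum()),x) for p,m,x in rs[:2]])
V=[(c,rs[0][1])]
qs=[fit(REACH,V,q['reacher'],(0,1,3)),fit(REACH,V+[(cams[n],D['reacher',n][0][1]) for n in cams],q['reacher'],(0,1,2,3))]
for a,b in qs: print(np.round(a,3),b)
im=cv2.cvtColor(im,cv2.COLOR_BGR2BGRA)[:,:,:3].copy()
r=render(place(REACH,qs[1][0]),c)[::2,::2].astype(np.uint8)
cv2.drawContours(im,cv2.findContours(r,cv2.RETR_LIST,cv2.CHAIN_APPROX_NONE)[0],-1,(0,0,255),1)
cv2.imwrite('pics/w1.png',im)
E
python3 m3.py
```

```text
t 5.975 tcp [ 480.50266508 -100.16271379  183.02644769] theta 0.3588602963700869 [ 1.54372320e-03 -4.55685665e-04 -9.99998705e-01] j6 [-3.40227584e-01  3.41157623e-01  1.91940371e+00  1.11086332e-04
  8.79424021e-01  8.71638310e-01]
[(0.8, 8442, [288.6, 140.1])]
[ 4.92918e+02 -9.87250e+01  4.48020e+01  3.73000e-01] [0.343]
[ 4.92405e+02 -9.87930e+01  4.41740e+01  3.71000e-01] [0.337 0.184 0.208]
```

View pics/w1.png

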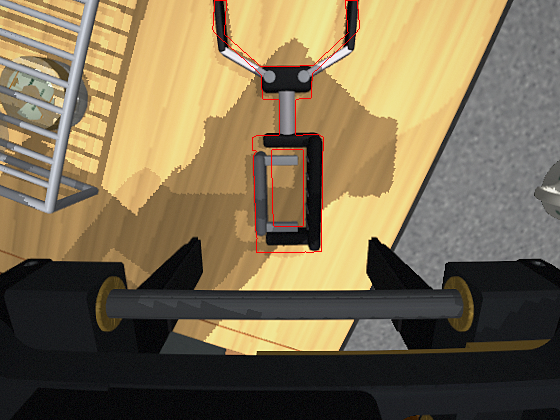

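Emit:
carry_out(offset=[[14, 3, 0], [0, 0, 33], [0, 0, 33], [0, 0, 33], [0, 0, 24], [0, 0, 10], [0, 0, 0]], angular=[[0, 0, -0.012], [0, 0, 0], [0, 0, 0], [0, 0, 0], [0, 0, 0], [0, 0, 0], [0, 0, 0]], gripper=[-1, -1, -1, -1, -1, -1, -1], force=20)

```text
time: 6.95
ee_pos: [494.5, -97.8, 48.7]
tool_rot: [-0.0, 0.983, 0.184, 0.0]
wrist_force: [-0.2, 0.5, 0.4]
finger_gap: 94.8
finger_force: 0.0
```

```bash
python3 - <<'E'
from h import *
import pickle
cams,D=pickle.load(open('d.pkl','rb'))
# board edges (pixels read from scene0/side0), z=46
for n,ps in dict(scene=[(112,265),(258,155),(472,240),(385,400)],side=[(137,325),(350,180),(155,200),(420,290),(300,302)]).items():
    for p in ps: print(n,p,np.round(onplane(cams[n],p,46)))
E
```

```text
scene (112, 265) [853. 273.  46.]
scene (258, 155) [ 858. -193.   46.]
scene (472, 240) [ 296. -217.   46.]
scene (385, 400) [287. 189.  46.]
side (137, 325) [ 301. -190.   46.]
side (350, 180) [881. 256.  46.]
side (155, 200) [310. 281.  46.]
side (420, 290) [ 835. -229.   46.]
side (300, 302) [ 600. -201.   46.]
```

Emit:
carry_out(offset=[[0, 0, 0], [0, 0, 0], [0, 0, 0], [0, 0, 0], [0, 0, 0], [0, 0, 0], [0, 0, 0], [0, 0, 0]], angular=[[0, 0, 0], [0, 0, 0], [0, 0, 0], [0, 0, 0], [0, 0, 0], [0, 0, 0], [0, 0, 0], [0, 0, 0]], gripper=[-0.7, -0.4, -0.25, -0.16, -0.16, -0.16, -0.16, -0.16])

```text
time: 7.95
ee_pos: [494.2, -98.0, 48.8]
tool_rot: [0.0, 0.983, 0.184, 0.0]
wrist_force: [0.9, -3.4, 4.4]
finger_gap: 55.3
finger_force: 8.7
```

Emit:
carry_out(offset=[[0, 0, -3], [0, 0, -3], [0, 0, 0], [-4.2, 16.3, 0], [-4.2, 16.3, 0], [-4.2, 16.3, 0], [-4.2, 16.3, 0], [0, 0, 0]], angular=[[0, 0, 0], [0, 0, 0], [0, 0, 0], [0, 0, 0], [0, 0, 0], [0, 0, 0], [0, 0, 0], [0, 0, 0]], gripper=[-0.16, -0.16, -0.16, -0.16, -0.16, -0.16, -0.16, -0.16])

```text
time: 8.95
ee_pos: [502.0, -166.1, 54.5]
tool_rot: [0.0, 0.983, 0.183, 0.0]
wrist_force: [-0.2, 0.3, -1.5]
finger_gap: 55.3
finger_force: 7.1
```

Emit:
carry_out(offset=[[0, 0, 0], [0, 0, 0], [0, 0, 0], [0, 0, 0], [0, 0, 0], [0, 0, 0], [0, 0, 0], [0, 0, 0], [0, 0, 0], [0, 0, 0], [0, 0, 0], [0, 0, 0]], angular=[[0, 0, -0.12], [0, 0, -0.12], [0, 0, -0.12], [0, 0, -0.12], [0, 0, -0.12], [0, 0, -0.12], [0, 0, -0.12], [0, 0, -0.12], [0, 0, -0.12], [0, 0, -0.12], [0, 0, 0], [0, 0, 0]], gripper=[-0.16, -0.16, -0.16, -0.16, -0.16, -0.16, -0.16, -0.16, -0.16, -0.16, -0.16, -0.16])

```text
time: 10.45
ee_pos: [501.9, -164.5, 54.6]
tool_rot: [-0.0, 0.708, 0.706, 0.0]
wrist_force: [0.9, 0.7, -1.2]
finger_gap: 55.3
finger_force: 7.1
```

```bash
cat > look.py <<'E'
from h import *
import sys
s=ctrl.get_state();f=R.from_quat(np.roll(s['tool_rot'],-1)).as_matrix()
print('t',s['time'],'tcp',np.round(s['ee_pos'],1),'theta',round(np.arctan2(f[1,0],f[0,0]),4),'gap',s['finger_gap'],s['finger_force'],'wf',np.round(s['wrist_force'],1),np.round(s['wrist_torque'],2))
n=sys.argv[1];out=[]
for cam in ('wrist','scene','side'):
    im=ctrl.camera(cam);c=ctrl.camera_info(cam)
    for l in ('pot','reacher','jaw_left','jaw_right'):
        r=sil(cam,l)
        for p,m,x in r[:1]:
            print(cam,l,round(p,2),np.round(x),int(m.sum()),'onplane64',np.round(onplane(c,x,64)))
            cv2.drawContours(im,cv2.findContours(m.astype(np.uint8),cv2.RETR_EXTERNAL,cv2.CHAIN_APPROX_NONE)[0],-1,(0,0,255) if l=='pot' else (0,255,0),1)
    out.append(im)
out[1]=cv2.resize(out[1][130:340,100:500],(560,294));out[2]=cv2.resize(out[2][130:340,120:420],(560,392))
st=np.hstack([out[0],np.vstack([out[1],out[2]])[:420*1] if 0 else cv2.resize(np.vstack([out[1],out[2]]),(343,420))])
cv2.imwrite(f'pics/{n}.png',cv2.resize(st,(800,372)))
E
python3 look.py k1
```

```text
t 10.45 tcp [ 501.9 -164.5   54.6] theta 1.5684 gap 55.268229276586695 7.082174867391586 wf [ 0.9  0.7 -1.2] [-0.21 -0.07  0.08]
wrist jaw_right 0.87 [367.  35.] 1715 onplane64 [540. -51.  64.]
scene pot 0.81 [288. 310.] 545 onplane64 [497. 156.  64.]
scene reacher 0.79 [362. 226.] 1848 onplane64 [ 495. -101.   64.]
scene jaw_left 0.62 [357. 260.] 345 onplane64 [457. -15.  64.]
scene jaw_right 0.65 [323. 235.] 245 onplane64 [547. -33.  64.]
side reacher 0.69 [250. 291.] 1444 onplane64 [ 512. -168.   64.]
side jaw_left 0.25 [344. 211.] 758 onplane64 [785.  62.  64.]
```

View pics/k1.png

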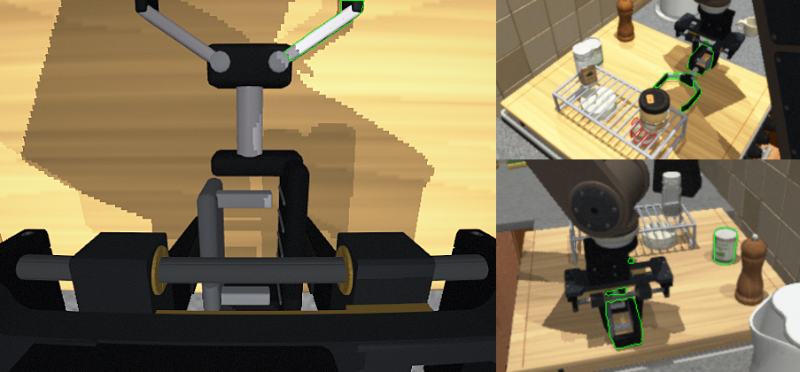

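```bash
python3 - <<'E'
from h import *
import pickle
cams,D=pickle.load(open('d.pkl','rb'));q=pickle.load(open('q.pkl','rb'))
M=cyl(62,35);J={n:render(place(cyl(63,85),q['squat_jar']),cams[n])[::2,::2] for n in cams}
obs={n:cv2.morphologyEx(D['pot',n][0][1].astype(np.uint8),cv2.MORPH_CLOSE,np.ones((7,7)))>0 for n in cams}
def cost(v,ns,z=46):
    s=0
    for n in ns:
        r=render(place(M,[v[0],v[1],z,0]),cams[n])[::2,::2]&~J[n]; m=obs[n]&~J[n]
        s+=1-(r&m).sum()/max(1,(r|m).sum())
    return s
X,Y=np.arange(480,522,2),np.arange(110,156,2)
for ns in (["scene"],["side"],["scene","side"]):
    C=np.array([[cost((x,y),ns) for y in Y] for x in X]); i=np.unravel_index(C.argmin(),C.shape)
    w=np.exp(-(C-C.min())/.02);print(ns,C.min().round(3),X[i[0]],Y[i[1]],'mean',(w.sum(1)@X/w.sum()).round(1),(w.sum(0)@Y/w.sum()).round(1))
for n in cams:
    ys,xs=np.nonzero(D['pot',n][0][1]);print(n,xs.min(),xs.max(),ys.min(),ys.max())
    p=proj(place(M,[501,135,46,0])[0],cams[n]);print(p.min(0),p.max(0))
E
```

```text
['scene'] 0.084 500 132 mean 501.1 132.5
['side'] 0.299 500 138 mean 498.8 132.9
['scene', 'side'] 0.404 500 132 mean 500.4 132.7
scene 276 310 283 320
[275.11410053 280.80664411] [310.59196231 321.32412897]
side 215 239 202 223
[214.28535026 199.57750391] [240.03623267 224.01170567]
```

Emit:
carry_out(offset=[[0, 0, 3], [12, 0, 0], [12, 0, 0], [12, 0, 0], [12, 0, 0], [12, 0, 0], [12, 0, 0], [12, 0, 0], [0, 0, 0]], angular=[[0, 0, 0], [0, 0, 0], [0, 0, 0], [0, 0, 0], [0, 0, 0], [0, 0, 0], [0, 0, 0], [0, 0, 0], [0, 0, 0]], gripper=[-0.16, -0.16, -0.16, -0.16, -0.16, -0.16, -0.16, -0.16, -0.16])

```text
time: 12.32
ee_pos: [501.9, -79.9, 51.6]
tool_rot: [-0.0, 0.707, 0.708, 0.0]
wrist_force: [0.7, -0.4, -3.0]
finger_gap: 55.2
finger_force: 7.1
```

Emit:
carry_out(offset=[[10, 0, 0], [10, 0, 0], [10, 0, 0], [10, 0, 0], [10, 0, 0], [10, 0, 0], [0, 0, 0], [0, 0, 0]], angular=[[0, 0, 0], [0, 0, 0], [0, 0, 0], [0, 0, 0], [0, 0, 0], [0, 0, 0], [0, 0, 0], [0, 0, 0]], gripper=[-0.16, -0.16, -0.16, -0.16, -0.16, -0.16, -0.16, -0.16])

```text
time: 13.32
ee_pos: [502.0, -20.7, 51.6]
tool_rot: [0.0, 0.707, 0.707, 0.0]
wrist_force: [0.2, -0.5, -1.0]
finger_gap: 55.1
finger_force: 7.1
```

```bash
python3 look.py k2
```

```text
t 13.325 tcp [502.  -20.7  51.6] theta 1.5709 gap 55.07085560638822 7.0830995589494705 wf [ 0.2 -0.5 -1. ] [-0.1   0.02  0.01]
wrist pot 0.56 [268.   9.] 965 onplane64 [495. 103.  64.]
wrist reacher 0.94 [288. 195.] 21082 onplane64 [504.  18.  64.]
wrist jaw_left 0.86 [175.  18.] 722 onplane64 [453. 100.  64.]
wrist jaw_right 0.88 [385.  22.] 846 onplane64 [547.  98.  64.]
scene pot 0.87 [288. 309.] 447 onplane64 [497. 155.  64.]
scene reacher 0.96 [329. 265.] 1208 onplane64 [493.  28.  64.]
scene jaw_left 0.6 [315. 317.] 324 onplane64 [450. 139.  64.]
scene jaw_right 0.67 [273. 285.] 200 onplane64 [552. 128.  64.]
side pot 0.67 [296. 164.] 862 onplane64 [741. 370.  64.]
side reacher 0.78 [238. 239.] 1054 onplane64 [512.   8.  64.]
side jaw_left 0.74 [294. 166.] 855 onplane64 [732. 358.  64.]
```

View pics/k2.png

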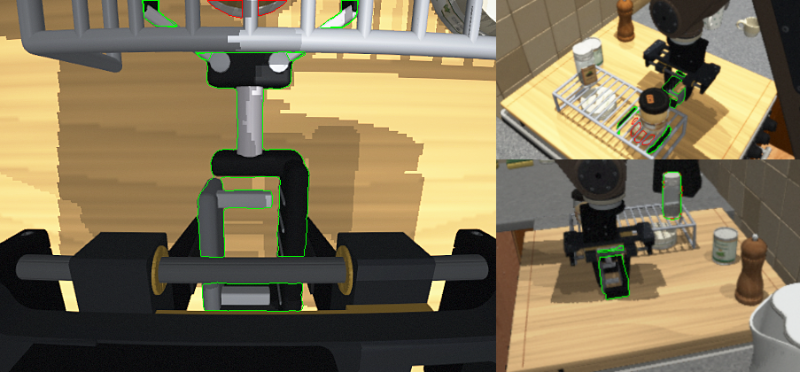

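Emit:
carry_out(offset=[[0, 0, 0], [0, 0, 0], [0, 0, 0], [0, 0, 0], [0, 0, 0], [0, 0, 0], [0, 0, 0], [0, 0, 0], [0, 0, 0], [0, 0, 0]], angular=[[0, 0, 0], [0, 0, 0], [0, 0, 0], [0, 0, 0], [0, 0, 0], [0, 0, 0], [0, 0, 0], [0, 0, 0], [0, 0, 0], [0, 0, 0]], gripper=[-0.13, -0.1, -0.06, -0.02, 0.02, 0.06, 0.1, 0.15, 0.2, 0.2], force=26)

```text
time: 15.32
ee_pos: [502.0, -20.7, 51.7]
tool_rot: [0.0, 0.707, 0.707, 0.0]
wrist_force: [1.4, -0.7, -2.3]
finger_gap: 43.1
finger_force: 26.0
```

```bash
python3 look.py k3
```

```text
t 15.325 tcp [502.  -20.7  51.7] theta 1.5707 gap 43.078403774013225 25.996495485305786 wf [ 1.4 -0.7 -2.3] [-0.26 -0.02 -0.11]
wrist pot 0.61 [262.   6.] 1040 onplane64 [492. 104.  64.]
wrist reacher 0.91 [279. 193.] 18196 onplane64 [499.  19.  64.]
wrist jaw_left 0.63 [190.  14.] 609 onplane64 [460. 101.  64.]
wrist jaw_right 0.86 [334.  23.] 310 onplane64 [524.  97.  64.]
scene pot 0.83 [289. 306.] 380 onplane64 [499. 149.  64.]
scene reacher 0.84 [331. 262.] 954 onplane64 [495.  19.  64.]
scene jaw_left 0.63 [303. 312.] 236 onplane64 [473. 144.  64.]
scene jaw_right 0.53 [281. 291.] 132 onplane64 [530. 131.  64.]
side reacher 0.74 [238. 246.] 906 onplane64 [508. -21.  64.]
side jaw_left 0.21 [227. 248.] 226 onplane64 [484. -22.  64.]
```

Emit:
carry_out(offset=[[-3, 0, 0], [-7, 0, 0], [-9, 0, 0], [-9, 0, 0], [-9, 0, 0], [-9, 0, 0], [-9, 0, 0], [-9, 0, 0], [-9, 0, 0], [-9, 0, 0], [-9, 0, 0], [-9, 0, 0], [-9, 0, 0], [-9, 0, 0], [-9, 0, 0], [-5, 0, 0], [-3, 0, 0], [0, 0, 0]], angular=[[0, 0, 0], [0, 0, 0], [0, 0, 0], [0, 0, 0], [0, 0, 0], [0, 0, 0], [0, 0, 0], [0, 0, 0], [0, 0, 0], [0, 0, 0], [0, 0, 0], [0, 0, 0], [0, 0, 0], [0, 0, 0], [0, 0, 0], [0, 0, 0], [0, 0, 0], [0, 0, 0]], gripper=[0.2, 0.2, 0.2, 0.2, 0.2, 0.2, 0.2, 0.2, 0.2, 0.2, 0.2, 0.2, 0.2, 0.2, 0.2, 0.2, 0.2, 0.2])

```text
time: 18.32
ee_pos: [502.0, -155.9, 51.6]
tool_rot: [0.0, 0.707, 0.707, 0.0]
wrist_force: [-0.7, -2.0, -1.2]
finger_gap: 43.2
finger_force: 26.0
```

```bash
python3 look.py k4
```

```text
t 18.325 tcp [ 502.  -155.9   51.6] theta 1.5708 gap 43.20922263814885 25.995535254478455 wf [-0.7 -2.  -1.2] [-0.24  0.01  0.03]
wrist pot 0.65 [269.   8.] 1325 onplane64 [495. -32.  64.]
wrist reacher 0.97 [277. 181.] 20391 onplane64 [ 498. -110.   64.]
wrist jaw_left 0.81 [199.  27.] 1126 onplane64 [464. -39.  64.]
wrist jaw_right 0.62 [258. 259.] 4804 onplane64 [ 488. -152.   64.]
scene reacher 0.77 [359. 229.] 1611 onplane64 [497. -90.  64.]
scene jaw_left 0.7 [353. 260.] 281 onplane64 [463.  -9.  64.]
scene jaw_right 0.69 [334. 237.] 159 onplane64 [526. -41.  64.]
side reacher 0.75 [245. 290.] 1038 onplane64 [ 502. -162.   64.]
side jaw_left 0.33 [280. 192.] 964 onplane64 [653. 200.  64.]
```

View pics/k4.png

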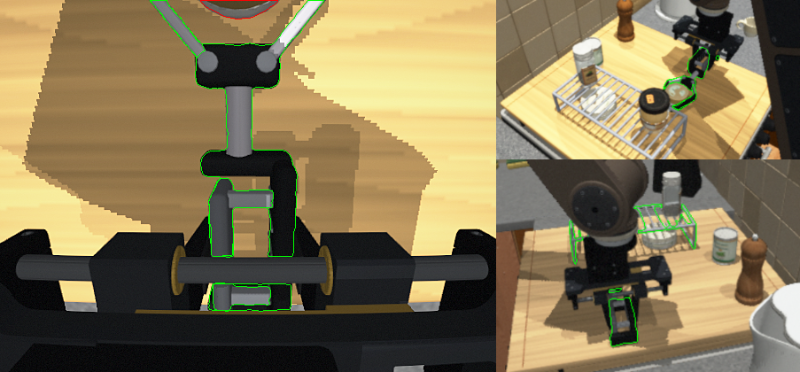

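Emit:
carry_out(offset=[[0, 0, 0], [0, 0, 0], [0, 0, 0], [0, 0, 0], [0, 0, 0], [0, 0, 0], [0, 0, 0], [0, 0, 0], [0, 0, 0], [0, 0, 0]], angular=[[0, 0, 0], [0, 0, 0], [0, 0, 0], [0, 0, 0], [0, 0, 0], [0, 0, 0], [0, 0, 0], [0, 0, 0], [0, 0, 0], [0, 0, 0]], gripper=[0.09, 0.06, 0.03, 0, -0.03, -0.07, -0.1, -0.13, -0.15, -0.16])

```text
time: 20.32
ee_pos: [501.9, -155.7, 51.6]
tool_rot: [-0.0, 0.707, 0.707, 0.0]
wrist_force: [0.2, 0.3, -1.4]
finger_gap: 55.0
finger_force: 7.1
```

```bash
python3 look.py k5
```

```text
t 20.325 tcp [ 501.9 -155.7   51.6] theta 1.5708 gap 54.99236189831874 7.107685133814812 wf [ 0.2  0.3 -1.4] [-0.14  0.06  0.01]
wrist pot 0.92 [269.   9.] 1369 onplane64 [495. -32.  64.]
wrist reacher 0.55 [287. 183.] 23049 onplane64 [ 503. -111.   64.]
wrist jaw_left 0.57 [191.  29.] 1761 onplane64 [460. -40.  64.]
wrist jaw_right 0.7 [369.  34.] 1800 onplane64 [540. -42.  64.]
scene pot 0.81 [339. 256.] 821 onplane64 [491.  -2.  64.]
scene reacher 0.6 [358. 228.] 1665 onplane64 [499. -92.  64.]
scene jaw_left 0.52 [357. 262.] 333 onplane64 [455. -11.  64.]
scene jaw_right 0.78 [324. 235.] 197 onplane64 [546. -32.  64.]
side reacher 0.77 [248. 289.] 1276 onplane64 [ 508. -161.   64.]
```

Emit:
carry_out(offset=[[0, -4, 0], [-5, 0, 0], [-9, 0, 0], [-9, 0, 0], [-9, 0, 0], [-9, 0, 0], [-9, 0, 0], [-9, 0, 0], [-9, 0, 0], [-9, 0, 0], [-9, 0, 0], [-9, 0, 0], [-9, 0, 0], [-5, 0, 0], [0, 0, 0]], angular=[[0, 0, 0], [0, 0, 0], [0, 0, 0], [0, 0, 0], [0, 0, 0], [0, 0, 0], [0, 0, 0], [0, 0, 0], [0, 0, 0], [0, 0, 0], [0, 0, 0], [0, 0, 0], [0, 0, 0], [0, 0, 0], [0, 0, 0]], gripper=[-0.16, -0.16, -0.16, -0.16, -0.16, -0.16, -0.16, -0.16, -0.16, -0.16, -0.16, -0.16, -0.16, -0.16, -0.16])

```text
time: 22.95
ee_pos: [497.9, -265.0, 51.6]
tool_rot: [-0.0, 0.707, 0.707, 0.0]
wrist_force: [0.1, 1.0, -2.4]
finger_gap: 55.3
finger_force: 7.1
```

```bash
python3 look.py k6
```

```text
t 22.95 tcp [ 497.9 -265.    51.6] theta 1.5704 gap 55.3031393385031 7.079690024256706 wf [ 0.1  1.  -2.4] [-0.13  0.07  0.03]
wrist reacher 0.66 [286. 182.] 23463 onplane64 [ 498. -219.   64.]
wrist jaw_left 0.72 [189.  30.] 1744 onplane64 [ 455. -149.   64.]
wrist jaw_right 0.82 [369.  33.] 1832 onplane64 [ 536. -151.   64.]
scene pot 0.73 [339. 254.] 746 onplane64 [493.  -7.  64.]
scene reacher 0.9 [384. 204.] 1785 onplane64 [ 492. -191.   64.]
scene jaw_left 0.69 [387. 229.] 297 onplane64 [ 449. -124.   64.]
scene jaw_right 0.51 [349. 207.] 234 onplane64 [ 547. -137.   64.]
side reacher 0.62 [256. 334.] 1452 onplane64 [ 504. -273.   64.]
```

View pics/k6.png

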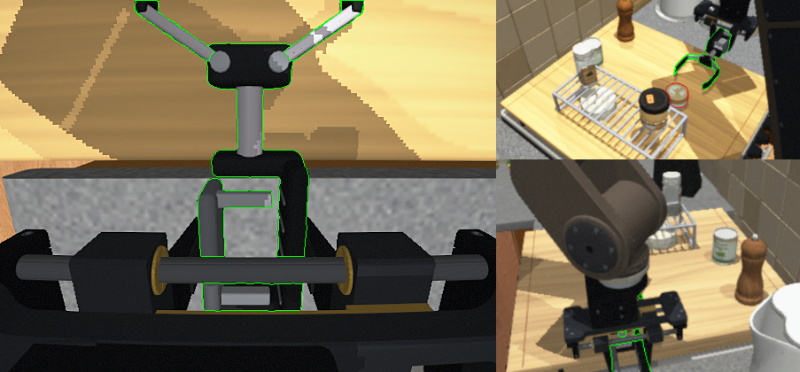

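Emit:
carry_out(offset=[[0, 0, -10], [0, 0, 0], [0, 0, 0], [0, 0, 0], [0, 0, 0], [0, 0, 0], [0, 0, 0], [0, 0, 0], [0, 0, 0], [0, 0, 0], [0, 0, 0], [0, 0, 0]], angular=[[0, 0, 0], [0, 0, 0.157], [0, 0, 0.157], [0, 0, 0.157], [0, 0, 0.157], [0, 0, 0.157], [0, 0, 0.157], [0, 0, 0.157], [0, 0, 0.157], [0, 0, 0.157], [0, 0, 0.157], [0, 0, 0]], gripper=[-0.16, -0.16, -0.16, -0.16, -0.16, -0.16, -0.16, -0.16, -0.16, -0.16, -0.16, -0.16])

```text
time: 25.2
ee_pos: [498.0, -264.8, 62.2]
tool_rot: [0.0, 1.0, 0.001, 0.0]
wrist_force: [0.1, 0.4, -1.7]
finger_gap: 55.5
finger_force: 7.1
```

Emit:
carry_out(offset=[[-2, -10, 0], [-4, -17, 0], [-4, -18, 0], [-4, -18, 0], [-4, -18, 0], [-4, -18, 0], [-4, -18, 0], [-2, -18, 0], [0, 0, 0], [0, 0, 5], [0, 0, 5], [0, 0, 2.5], [0, 0, 0]], angular=[[0, 0, 0], [0, 0, 0], [0, 0, 0], [0, 0, 0], [0, 0, 0], [0, 0, 0], [0, 0, 0], [0, 0, 0], [0, 0, 0], [0, 0, 0], [0, 0, 0], [0, 0, 0], [0, 0, 0]], gripper=[-0.16, -0.16, -0.16, -0.16, -0.16, -0.16, -0.16, -0.16, -0.16, -0.16, -0.16, -0.16, -0.16])

```text
time: 26.82
ee_pos: [469.7, -129.9, 48.8]
tool_rot: [-0.0, 1.0, 0.0, -0.0]
wrist_force: [0.3, 0.2, -0.8]
finger_gap: 55.3
finger_force: 7.1
```

```bash
python3 look.py k7
```

```text
t 26.825 tcp [ 469.7 -129.9   48.8] theta 0.0004 gap 55.33120586260826 7.083350569009781 wf [ 0.3  0.2 -0.8] [-0.06  0.19  0.03]
wrist pot 0.78 [ 53. 216.] 10644 onplane64 [498. -10.  64.]
wrist reacher 0.61 [288. 184.] 23249 onplane64 [ 515. -131.   64.]
wrist jaw_left 0.86 [189.  28.] 1719 onplane64 [585. -88.  64.]
wrist jaw_right 0.68 [367.  33.] 1814 onplane64 [ 583. -166.   64.]
scene pot 0.69 [338. 255.] 818 onplane64 [494.  -5.  64.]
scene reacher 0.6 [346. 214.] 1572 onplane64 [ 543. -114.   64.]
scene jaw_left 0.81 [312. 209.] 339 onplane64 [612. -84.  64.]
scene jaw_right 0.78 [334. 184.] 275 onplane64 [ 620. -187.   64.]
side pot 0.51 [241. 244.] 131 onplane64 [515. -15.  64.]
side reacher 0.76 [279. 282.] 1713 onplane64 [ 571. -157.   64.]
side jaw_left 0.86 [296. 252.] 399 onplane64 [626. -74.  64.]
side jaw_right 0.93 [301. 284.] 472 onplane64 [ 609. -173.   64.]
```

Emit:
carry_out(offset=[[0, 0, 0.5], [0, 0, 0], [0, 0, 0], [0, 0, 0], [0, 0, 0], [0, 0, -15], [0, 0, -40], [0, 0, -40], [0, 0, -45], [0, -40, 0], [0, -40, 0], [0, -43, 0], [0, 0, 0]], angular=[[0, 0, 0], [0, 0, 0], [0, 0, 0], [0, 0, 0], [0, 0, 0], [0, 0, 0], [0, 0, 0], [0, 0, 0], [0, 0, 0], [0, 0, 0], [0, 0, 0], [0, 0, 0], [0, 0, 0]], gripper=[-0.3, -0.5, -0.8, -1, -1, -1, -1, -1, -1, -1, -1, -1, -1])

```text
time: 29.2
ee_pos: [469.4, -4.7, 189.7]
tool_rot: [-0.0, 1.0, 0.002, 0.0]
wrist_force: [-0.1, 0.1, 0.0]
finger_gap: 95.0
finger_force: 0.0
```

```bash
cat > m4.py <<'E'
from h import *
s=ctrl.get_state();f=R.from_quat(np.roll(s['tool_rot'],-1)).as_matrix()
print('t',s['time'],'tcp',np.round(s['ee_pos'],1),'theta',round(np.arctan2(f[1,0],f[0,0]),4))
V=[];W=[];ims={}
for n in('wrist','scene','side'):
    c=ctrl.camera_info(n);ims[n]=ctrl.camera(n);r=sil(n,'pot');print(n,[(round(p,2),x,int(m.sum()),np.round(onplane(c,x,64))[:2]) for p,m,x in r[:2]])
    if r and np.linalg.norm(onplane(c,r[0][2],64)[:2]-[497,-5])<40: V.append((c,r[0][1]))
M=cyl(62,35)
print(fit(M,V,[497,-5,46,0],(0,1,2)))
for v in V: print(fit(M,[v],[497,-5,46,0],(0,1)))
for n in('scene','side'):
    r=sil(n,'reacher')
    if r: W.append((ctrl.camera_info(n),r[0][1]))
print('reacher',fit(REACH,W,[467,-128,46,0],(0,1,2,3)))
a=ims['wrist'];b=np.vstack([cv2.resize(ims['scene'][130:340,100:500],(343,180)),cv2.resize(ims['side'][130:340,120:420],(343,240))])
cv2.imwrite('pics/k8.png',cv2.resize(np.hstack([a,b]),(800,372)))
E
python3 m4.py
```

```text
t 29.2 tcp [469.4  -4.7 189.7] theta 0.004
wrist [(0.77, [280.1, 177.3], 3677, array([492.,  -1.])), (0.55, [371.2, 50.2], 1374, array([603., -78.]))]
scene [(0.61, [337.8, 254.5], 788, array([495.,  -5.]))]
side [(0.86, [229.7, 243.9], 621, array([491.,  -7.]))]
(array([495.49536117,  -2.14762573,  42.76179043,   0.        ]), array([0.067, 0.205, 0.148]))
(array([495.13248005,  -1.99754689,  46.        ,   0.        ]), array([0.083]))
(array([496.29374218,  -4.21751261,  46.        ,   0.        ]), array([0.202]))
(array([494.53990173,   2.33974457,  46.        ,   0.        ]), array([0.14]))
reacher (array([ 4.66028397e+02, -1.29120538e+02,  4.41604722e+01,  1.18700679e-02]), array([0.322, 0.2  ]))
```

View pics/k8.png

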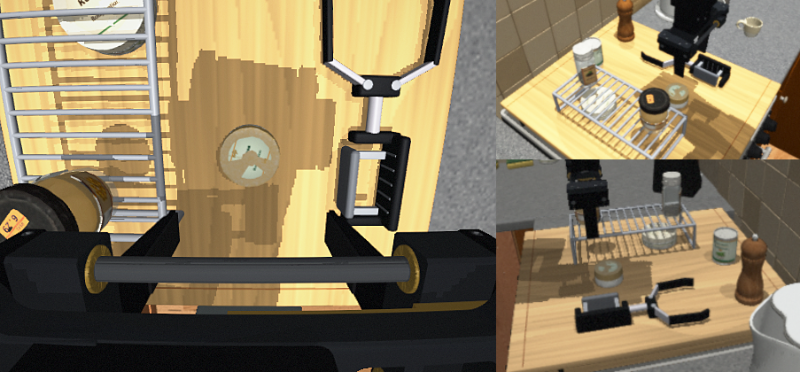

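Emit:
carry_out(offset=[[25.8, -2.6, 0], [0, 0, 35], [0, 0, 35], [0, 0, 35], [0, 0, 20], [0, 0, 10.5], [0, 0, 0], [0, 0, 0], [0, 0, 0], [0, 0, 0], [0, 0, 0], [0, 0, 0]], angular=[[0, 0, 0], [0, 0, 0], [0, 0, 0], [0, 0, 0], [0, 0, 0], [0, 0, 0], [0, 0, 0], [0, 0, 0], [0, 0, 0], [0, 0, 0], [0, 0, 0], [0, 0, 0]], gripper=[-1, -1, -1, -1, -1, -1, -0.7, -0.5, -0.3, -0.2, -0.2, -0.2], force=15)

```text
time: 31.1
ee_pos: [495.7, -4.1, 53.6]
tool_rot: [-0.0, 1.0, 0.0, 0.0]
wrist_force: [-1.2, 1.2, 6.8]
finger_gap: 61.4
finger_force: 15.0
```

Emit:
carry_out(offset=[[0, 0, -10], [0, 0, -30], [0, 0, -40], [0, 0, -40], [20, 0, 0], [30, 0, 0], [28.3, 0, 0], [0, -20, 0], [0, -30, 0], [0, -35, 0], [0, -35, 0], [0, -22, 0], [0, 0, 0], [0, 0, 20], [0, 0, 15], [0, 0, 0], [0, 0, 0]], angular=[[0, 0, 0], [0, 0, 0], [0, 0, 0], [0, 0, 0], [0, 0, 0], [0, 0, 0], [0, 0, 0], [0, 0, 0], [0, 0, 0], [0, 0, 0], [0, 0, 0], [0, 0, 0], [0, 0, 0], [0, 0, 0], [0, 0, 0], [0, 0, 0], [0, 0, 0]], gripper=[-0.2, -0.2, -0.2, -0.2, -0.2, -0.2, -0.2, -0.2, -0.2, -0.2, -0.2, -0.2, -0.2, -0.2, -0.2, -0.2, -0.2])

```text
time: 33.22
ee_pos: [573.9, 137.6, 138.5]
tool_rot: [-0.0, 1.0, 0.0, 0.0]
wrist_force: [0.4, -1.0, -0.8]
finger_gap: 60.9
finger_force: 15.0
```

```bash
python3 look.py k9
```

```text
t 33.225 tcp [573.9 137.6 138.5] theta 0.0004 gap 60.94842535284513 14.999919086694717 wf [ 0.4 -1.  -0.8] [0.   0.14 0.  ]
wrist pot 0.57 [283. 257.] 9061 onplane64 [540. 139.  64.]
wrist reacher 0.71 [229. 142.] 16897 onplane64 [633. 179.  64.]
wrist jaw_left 0.67 [550. 165.] 1721 onplane64 [617. -74.  64.]
scene pot 0.96 [262. 257.] 784 onplane64 [611.  89.  64.]
scene reacher 0.66 [370. 218.] 2308 onplane64 [ 495. -135.   64.]
scene jaw_left 0.61 [313. 210.] 298 onplane64 [607. -84.  64.]
scene jaw_right 0.82 [331. 184.] 273 onplane64 [ 624. -184.   64.]
side reacher 0.62 [241. 280.] 2670 onplane64 [ 500. -134.   64.]
side jaw_left 0.61 [293. 256.] 366 onplane64 [616. -82.  64.]
side jaw_right 0.59 [303. 285.] 484 onplane64 [ 613. -176.   64.]
```

View pics/k9.png

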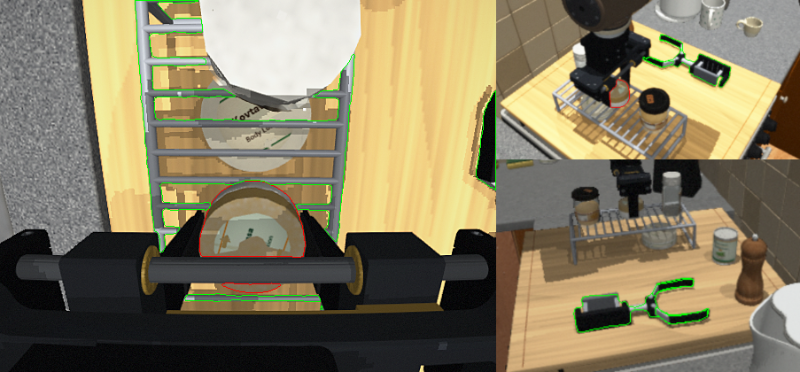

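Emit:
carry_out(offset=[[0, 0, 6], [0, 0, 3], [0, 0, 2], [0, 0, 1], [0, 0, 0], [0, 0, 0]], angular=[[0, 0, 0], [0, 0, 0], [0, 0, 0], [0, 0, 0], [0, 0, 0], [0, 0, 0]], gripper=[-0.2, -0.2, -0.2, -0.2, -0.2, -0.2])

```text
time: 34.72
ee_pos: [573.8, 138.0, 126.2]
tool_rot: [-0.0, 1.0, 0.0, 0.0]
wrist_force: [-0.0, -0.1, -1.8]
finger_gap: 61.2
finger_force: 15.0
```

Emit:
carry_out(offset=[[0, 0, 1], [0, 0, 0], [0, 0, 0]], angular=[[0, 0, 0], [0, 0, 0], [0, 0, 0]], gripper=[-0.2, -0.2, -0.2])

```text
time: 35.1
ee_pos: [573.8, 138.0, 125.6]
tool_rot: [-0.0, 1.0, 0.0, 0.0]
wrist_force: [-0.8, -0.2, 5.7]
finger_gap: 61.4
finger_force: 15.0
```

Contact: the wrist force is +5.7 N. Next I release gently and retreat upward.

Emit:
carry_out(offset=[[0, 0, 0], [0, 0, 0], [0, 0, 0], [0, 0, 0], [0, 0, 0], [0, 0, 0], [0, 0, -15], [0, 0, -40], [0, 0, -40], [0, 0, -40], [-20, 0, -30], [-30, 0, 0], [-30, 0, 0], [0, 0, 0]], angular=[[0, 0, 0], [0, 0, 0], [0, 0, 0], [0, 0, 0], [0, 0, 0], [0, 0, 0], [0, 0, 0], [0, 0, 0], [0, 0, 0], [0, 0, 0], [0, 0, 0], [0, 0, 0], [0, 0, 0], [0, 0, 0]], gripper=[-0.33, -0.4, -0.5, -0.7, -1, -1, -1, -1, -1, -1, -1, -1, -1, -1])

```text
time: 36.85
ee_pos: [492.4, 138.0, 291.7]
tool_rot: [-0.0, 1.0, 0.001, 0.001]
wrist_force: [0.0, 0.1, -0.5]
finger_gap: 95.1
finger_force: 0.0
```

```bash
python3 look.py k10; python3 - <<'E'
from h import *
import pickle
q=pickle.load(open('q.pkl','rb'))
z0=dict(squat_jar=118,spice_jar=118,food_tin=46,flat_tin=46,pot=118)
for l in z0:
    V=[]
    for n in('scene','side'):
        r=sil(n,l)
        if r and r[0][0]>.4: V.append((ctrl.camera_info(n),cv2.morphologyEx(r[0][1].astype(np.uint8),cv2.MORPH_CLOSE,np.ones((5,5)))>0))
    q0=q[l].copy(); q0[2]=z0[l]
    if l=='pot': q0[:2]=574,138
    a=fit(cyl(*CY[l]),V,q0,(0,1)); print(l,len(V),np.round(a[0],1),a[1],'was',np.round(q[l][:2],1))
E
```

```text
t 36.85 tcp [492.4 138.  291.7] theta 0.0013 gap 95.07281947131649 0.0 wf [ 0.   0.1 -0.5] [-0.08  0.2   0.02]
wrist pot 0.63 [285. 113.] 3348 onplane64 [576. 137.  64.]
wrist reacher 0.84 [498. 166.] 7282 onplane64 [ 515. -134.   64.]
wrist jaw_left 0.62 [466.  79.] 1194 onplane64 [617. -77.  64.]
wrist jaw_right 0.8 [547.  82.] 1257 onplane64 [ 618. -181.   64.]
scene pot 0.76 [260. 257.] 1158 onplane64 [615.  90.  64.]
scene reacher 0.56 [371. 217.] 2266 onplane64 [ 494. -136.   64.]
scene jaw_left 0.91 [312. 211.] 291 onplane64 [606. -79.  64.]
scene jaw_right 0.71 [337. 190.] 232 onplane64 [ 602. -172.   64.]
side pot 0.81 [253. 180.] 502 onplane64 [594. 294.  64.]
side reacher 0.97 [245. 279.] 2744 onplane64 [ 507. -133.   64.]
side jaw_left 0.66 [293. 257.] 366 onplane64 [617. -86.  64.]
side jaw_right 0.81 [297. 284.] 485 onplane64 [ 601. -170.   64.]
squat_jar 2 [466.4 141.7 118.    0. ] [0.124 0.088] was [466.8 142.3]
spice_jar 2 [672.1 130.9 118.    0. ] [0.069 0.057] was [671.8 130.5]
food_tin 2 [771.4  16.4  46.    0. ] [0.582 0.093] was [770.8  14.6]
flat_tin 2 [641.4 137.3  46.    0. ] [0.445 0.199] was [641.4 137.3]
pot 2 [573.1 138.3 118.    0. ] [0.083 0.099] was [500.8 135.3]
```

View pics/k10.png

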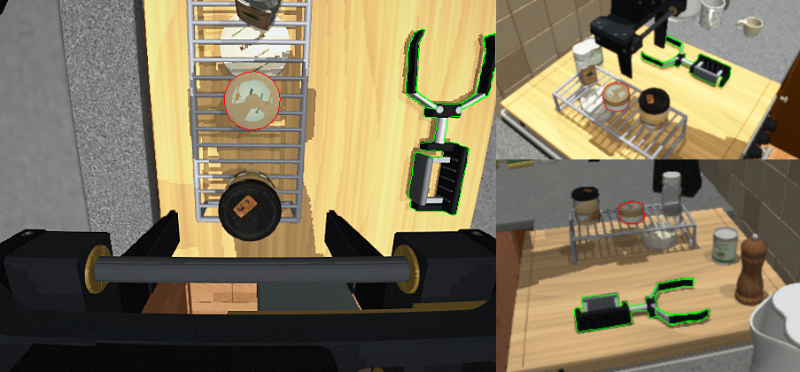

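The pot stands upright on the rack between the two jars, at (573,138). The reacher lies flat on the board, and the jars and tins have not moved.

```bash
python3 -c "
from bench import ctrl
print(ctrl.close_job())"
```

```text
the job is handed in; nothing more can be done
None
```

The job is handed in: I drew the pot out with the reacher and stood it upright on the rack between the jars; the reacher lies flat on the board, and the jars, tins and mill show no sign of having moved (the mill checked only by eye).

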